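# Turn the board over and hold the inspection camera above its chip

## Robot

A 7-joint arm with a two-finger parallel gripper is mounted at the origin on the work surface. World frame = base frame: x ahead of the robot, y to its left, z up, the work surface at z = 0. Lengths are in m, angles in rad, forces in N, time in s.
With the tool pointing down it reaches from about 0.425 to 0.875 m from the base axis. Payload 4.7 kg.
Tool frame: the origin (TCP) lies midway between the tips of the shut fingers; the grasp point (between the pads) lies 19 mm behind it; z points along the fingers, y is the direction in which the jaws open and shut (so a half turn about z gives the same grasp; the last joint's range is limited). The gripper opens to 87 mm and grips with 3 to 60 N. Pads are 19 mm wide; open, the fingers measure 117 mm over their backs; the gripper's body (75 mm by 190 mm) begins 51 mm behind the grasp point.
Start: joints at [1.294, 0.321, -0.07, 1.45, 0.023, 1.371, -0.057], TCP at [0.186, -0.623, 0.223] pointing down, gripper open.
Joint ranges: [-2.86, 2.86], [-0.3, 2.09], [-1.38, 1.24], [0.06, 2.45], [-1.56, 4.7], [0.09, 2.05], [-2.69, 2.69]. Speed limits (rad/s): [2.57, 2.57, 3.14, 3.14, 3.14, 3.14, 3.14].

## Interface

Orientations are given as a rotation vector (axis times angle).
In Python, from bench import ctrl, optics gives the robot as it stands. The module is installed in compiled form; this text tells all that it offers.
- The arm moves only by the tool step_arm, never from a script. Its argument "deltas" is a list of rows, each a list of 7 numbers: the turn, a rotation vector about the tool's x, y, z in degrees, then the shift along the tool's x, y, z in mm, then the finger opening in mm, from 0 to 87. A call has exactly 8 rows; each row is the pose to reach, as a shift and turn from the pose commanded when the call began, along the tool's axes at that moment; what a row does not reach only later rows make up. A row lasts 1/8 s, in which the tool goes at most 62.5 mm and 10.7 degrees, less where a joint would pass 70% of its speed; a pose out of reach is approached as far as the arm can. A call with a gripper value outside its range is refused whole. The fingers move at their own pace and stop on an object; "newtons" is the grip in N (left out, the last holds). Time passes only in rows, so rows that repeat a pose let the fingers close, or fill a call up. It gives the time, the measured TCP pose, the force and the opening at its end, in the units of the state.
- ctrl.get_state(): the state, without advancing time (a new reading comes with each control period).
- optics.get_image(name): name is "side" or "top"; returns the picture (420x560x3 uint8, red, green, blue); there is no depth.
- optics.get_calibration(name): a dict with "K" (3x3 intrinsics, pixels), "R" (3x3) and "t" (3): a world point X has camera coordinates R X + t. Camera axes: x right, y down, z forward; pixel columns grow to the right and rows downward; lengths in m; the calibration is good to about 2 mm. A picture is of the moment at which its call begins. get_calibration takes no time and is no camera call.
- ctrl.close_job(): hands the job in, once; it reports no verdict.
The state is a dict: "time": time; "joint_positions": joint angles; "qd": joint speeds; "joint_torque": joint torques, N m; "position": TCP position; "tool_rot": TCP orientation; "ft_force": force on the tool from outside, world axes, zero at the start; "torque": the same for the moment, N m; "grip_width": opening from 0.0 (shut) to 1.0 (fully open).
Only numpy, scipy, OpenCV 4.12 (cv2) and the standard library are available. Lean on these libraries where they do the work, as an engineer would, in place of code of your own. Each camera call takes 0.05 s, during which the arm holds its last target.

## Task

First turn the hinged circuit-board holder all the way over until it lies flat, so that the side with the large black chip faces up. Then pick up the grey inspection camera, carry it over the low drawer rack and finish while holding it still and upright with its hood about 10 mm above the chip, centred on it, the hood's long side along the chip's long side; the gripper keeps holding it at the end. Never let the camera bump the board, its holder or the rack, and leave the tub, the two bottles and the screwdriver standing or lying where they are.

Things in the scene. Friction and masses are not known exactly. Their poses are not given: they have to be found in the camera images.
- holder: Fixed stand of the board holder: grey base plate 172 x 200 x 6 mm (x, y, z), with two end posts that carry a hinge along its x axis, 48 mm above the bench, over the plate's middle. Nothing on the stand is taller than 52 mm. Origin: centre of the plate's underside, on the bench.
- leaf (a joint): Angle of the blue board frame: 0 = flat towards the stand's +y side, chip side DOWN; pi/2 = upright; pi (stop) = flat towards -y, chip side UP. Starts at 0 to 0.4. Stiff hinge (0.13 N m, some 1 to 2 N at the tab): stays at any angle. The frame is 136 mm long along the hinge, reaches 88 mm from it, is 10 mm thick, weighs about 150 g and holds a green board.
- hinge (a point): Point on the hinge axis at mid-length, 48 mm above the bench. Turns with the board frame: x along the hinge (same as the stand's x), y from the hinge towards the tab, z out of the solder side (up at angle 0).
- tab (a point): Centre of the orange finger tab: a disc 22 mm in diameter, 12 mm thick, its axis parallel to the hinge, so that its flat faces can be pinched from above, fingers closing along the hinge. On a steel neck (5 mm along the hinge) at the middle of the frame's free edge, 118 mm from the hinge, 30 mm beyond the frame. It can pivot between the fingers as the frame turns.
- chip (a point): Centre of the outer face of the black chip (36 x 20 mm, long side along the hinge): from the hinge point 12 mm along x, 46 mm along y, -6 mm along z of hinge, so it faces down at angle 0 and up at angle pi (then 54 mm above the bench). Same axes: x along its long side, z INTO the chip (down when it faces up). Nothing on that side stands higher.
- camera: Loose inspection camera, about 160 g, standing on its hood: white open-bottomed hood 64 x 48 mm (x, y) with black top, 31 mm high; above it a grey flat-sided body 36 x 26 mm (x, y) from 31 to 97 mm above the hood's lower rim, to be gripped across the 26 mm (along y). Origin: centre of the lower rim, on the bench at the start; z up, x along the hood's long side.
- window (a point): Centre of the opening of the camera's hood, at its lower rim (the camera's origin); axes as the camera.
- rack: Fixed low grey rack of small-parts drawers between camera and board holder: 340 mm long (x), 62 mm deep (about 70 mm over the drawer pulls, y), 70 mm high. Origin: centre of its underside.
- white_bottle: Loose white bottle with a black cap standing on the rack, 38 mm in diameter, 75 mm tall (its top 145 mm above the bench). Origin: centre of its underside. Leave it alone.
- red_bottle: Loose red bottle with a white cap standing on the rack, 34 mm in diameter, 58 mm tall (its top 128 mm above the bench). Origin: centre of its underside. Leave it alone.
- tub: Loose open white round tub near the camera, 72 mm in diameter, 42 mm tall. Origin: centre of its underside. Leave it alone.
- screwdriver: Loose screwdriver with an orange handle lying on the bench beyond the board holder, some 0.2 m long, across the robot's x direction. Leave it alone.
Not all that is in view belongs to the job. Leave any red or turquoise look-alike of the camera alone.

How it is judged:
On the way, in this order (a step that is already met when the one before it is completed fails the run):
1. the board is turned fully over, chip side up, while the camera still stands on the bench (value of joint leaf above 3 rad and height (world z) of window below 0.02 m), for 0.2 s.
2. then the camera is lifted off the bench in the gripper (height (world z) of window above 0.04 m and contact force between the fingers and camera above 1 N), for 0.2 s.
At the end, for the whole second after the job is handed in: Board frame over (joint > 3.0 rad); the fingers alone hold the camera still, upright within 0.12 rad, rim 4 to 18 mm above the chip, centred within 8 mm, long sides parallel within 0.14 rad; tub, bottles and screwdriver within 20 mm of their starts, tub and bottles upright (value of joint leaf above 3 rad and z of window in the frame of chip between -0.018 and -0.004 m and horizontal distance between window and chip below 0.008 m and angle between the x axis of camera and the x axis of chip, either way round below 0.14 rad and angle between camera's own z axis and vertical below 0.12 rad and linear speed of camera below 0.02 m/s and contact force between the fingers and camera above 1 N and contact force between camera and holder below 0.1 N and contact force between camera and rack below 0.1 N and contact force between camera and tub below 0.1 N and contact force between camera and white_bottle below 0.1 N and contact force between camera and red_bottle below 0.1 N and contact force between camera and screwdriver below 0.1 N and distance of each of tub, white_bottle, red_bottle, screwdriver from where it was at the start of the episode below 0.02 m and angle between each of tub, white_bottle, red_bottle's own z axis and vertical below 0.2 rad); the arm keeps its last pose, push and grip.
It fails at once if the camera bumps the board, its holder or the rack (over 1 N) (contact force between camera and holder above 1 N or contact force between camera and rack above 1 N).
It fails at once if the tub, a bottle or the screwdriver is shifted by more than 30 mm or a bottle or the tub tipped (distance of any of tub, white_bottle, red_bottle, screwdriver from where it was at the start of the episode above 0.03 m or angle between any of tub, white_bottle, red_bottle's own z axis and vertical above 0.4 rad).
It also fails if it takes over 72 s, if anything falls off the work surface, if the arm or the gripper's body presses on something with over 40 N, if the wrist force passes 120 N, or if a joint passes its speed limit or range.

## Working session

There is one attempt and no reset: what is moved stays moved. The work goes in short steps, Python scripts to look and compute and a tool call to move; the robot and the scene stay as the last step left them, time stands still between calls to the robot, and variables do not carry over. Pictures are saved under pics/ and viewed, and the job is handed in when it is done.

Besides the shell and the picture viewer there is one more tool, called after "Call:" as name([rows], argument=value, ...), one row to a line, values as JSON. step_arm: Moves the arm, as the interface text tells. Its arguments: {"type":"object","properties":{"deltas":{"type":"array"},"newtons":{"type":"number"}},"required":["deltas"]}

```bash
mkdir -p pics; ls
python3 - <<'E'
from bench import ctrl, optics
import cv2
for n in ("side","top"):
    im=optics.get_image(n); cv2.imwrite(f"pics/{n}0.png",im[:,:,::-1])
    c=optics.get_calibration(n); print(n,c)
print(ctrl.get_state())
E
```

```text
pics
side {'K': array([[470.46352678,   0.        , 273.77563216],
       [  0.        , 470.46352678, 212.03202229],
       [  0.        ,   0.        ,   1.        ]]), 'R': array([[ 0.95310802, -0.3015455 ,  0.02560087],
       [-0.12546921, -0.47071954, -0.87331586],
       [ 0.2753953 ,  0.82915223, -0.48648125]]), 't': array([-0.60873938,  0.13510898,  1.02188426])}
top {'K': array([[396.77764956,   0.        , 284.84445192],
       [  0.        , 396.77764956, 209.7608841 ],
       [  0.        ,   0.        ,   1.        ]]), 'R': array([[-0.02673021, -0.99963277, -0.0044527 ],
       [-0.99581638,  0.02701698, -0.08729158],
       [ 0.08737982,  0.00210075, -0.99617285]]), 't': array([-0.04786466,  0.61013482,  1.16516397])}
{'time': 0.1, 'joint_positions': array([ 1.29411523,  0.32174624, -0.0700997 ,  1.45157734,  0.02263199,
        1.37082686, -0.05690264]), 'qd': array([ 0.00099316, -0.00223946, -0.00237684, -0.00285981,  0.00104671,
        0.00275378, -0.00114036]), 'joint_torque': array([-2.26955274e-05, -4.92574310e+01, -4.05653547e-01, -3.13401568e+01,
       -6.41860301e-02,  3.95057048e-02,  6.55096619e-05]), 'position': array([ 0.18615762, -0.62223245,  0.22156053]), 'tool_rot': array([-3.10672454e+00, -4.54971713e-01,  5.92524822e-04]), 'ft_force': array([ 0.15841414,  0.64707631, -0.04147387]), 'torque': array([-0.04951334, -0.03113124, -0.00650721]), 'grip_width': 1.0010712958590773}
```

View pics/side0.png

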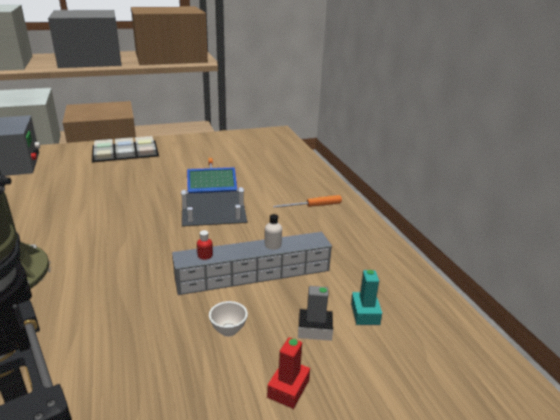

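View pics/top0.png

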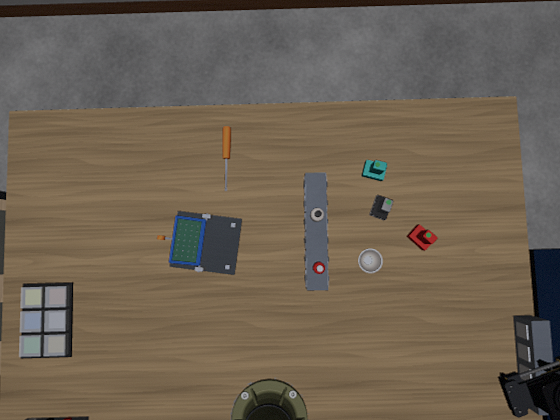

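The grey camera is near (382,207) in the top view, the holder near (205,243) with its tab at (161,238), and the rack lies between them. I'll zoom in next.

```bash
cat > h.py <<'E'
import numpy as np, cv2
from bench import ctrl, optics
C={n:optics.get_calibration(n) for n in("side","top")}
def ray(n,u,v):
    c=C[n]; d=c["R"].T@np.linalg.solve(c["K"],[u,v,1.]); return -c["R"].T@c["t"], d/np.linalg.norm(d)
def onz(n,u,v,z):
    o,d=ray(n,u,v); return o+d*(z-o[2])/d[2]
def tri(us,ut):
    o1,d1=ray("side",*us); o2,d2=ray("top",*ut)
    s=np.linalg.lstsq(np.c_[d1,-d2],o2-o1,rcond=None)[0]
    a,b=o1+s[0]*d1,o2+s[1]*d2; return (a+b)/2,np.linalg.norm(a-b)
def proj(n,X):
    c=C[n]; p=c["K"]@(c["R"]@np.asarray(X)+c["t"]); return p[:2]/p[2]
def crop(img,x0,y0,w,h,s,name):
    cv2.imwrite(name,cv2.resize(img[y0:y0+h,x0:x0+w],None,fx=s,fy=s,interpolation=cv2.INTER_CUBIC))
E
python3 - <<'E'
from h import *
t=cv2.imread("pics/top0.png"); s=cv2.imread("pics/side0.png")
crop(t,145,195,110,90,7,"pics/t_hold.png")
crop(t,340,150,110,82,7,"pics/t_cam.png")
crop(s,165,150,110,82,7,"pics/s_hold.png")
crop(s,260,255,130,90,6,"pics/s_cam.png")
E
```

```text
(no output)
```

View pics/t_hold.png

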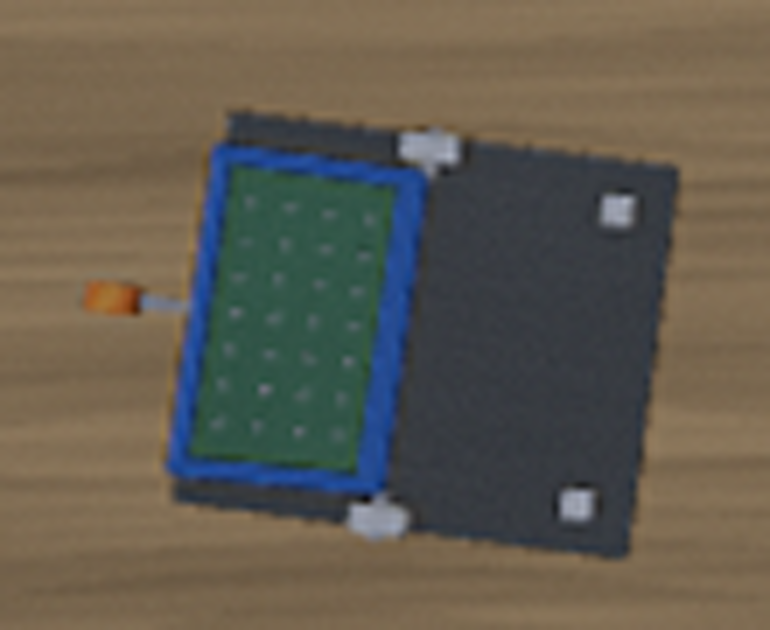

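View pics/t_cam.png

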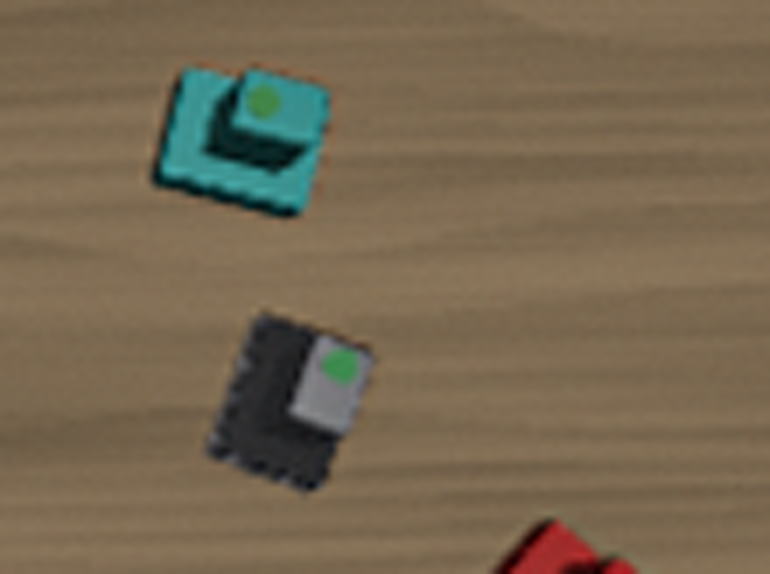

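View pics/s_hold.png

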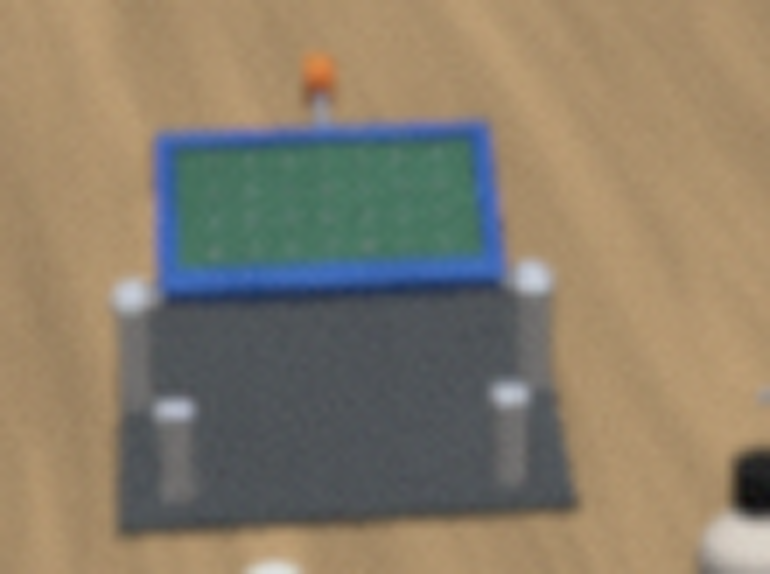

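View pics/s_cam.png

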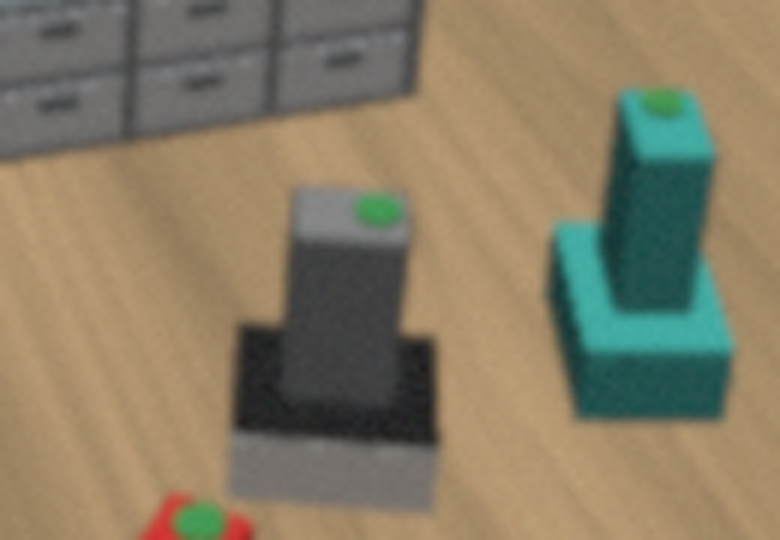

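The holder crop gives the plate corners, the post tops at (430,150) and (377,519), and the tab at (112,299). The grey camera's top face and green dot show in both views. Now I'll measure them.

Run:
```python
from h import *
np.set_printoptions(precision=4,suppress=True)
t=cv2.imread("pics/top0.png"); s=cv2.imread("pics/side0.png")
U=lambda p,x0,y0,k:((p[0]+.5)/k-.5+x0,(p[1]+.5)/k-.5+y0)
P=[onz("top",*U(p,145,195,7),.006) for p in [(230,113),(680,165),(628,556),(173,497)]]
P=np.array(P);print(P[:,:2]);print("sides",[np.linalg.norm(P[i]-P[(i+1)%4]) for i in range(4)],"centre",P.mean(0))
yx=(P[0]-P[1]+P[3]-P[2]); print("yaw y-axis",np.degrees(np.arctan2(yx[1],yx[0])))
xx=(P[0]-P[3]+P[1]-P[2]); print("yaw x-axis(toward +x)",np.degrees(np.arctan2(xx[1],xx[0])))
for p in[(430,150),(377,519)]: print("post",onz("top",*U(p,145,195,7),.052))
pt=[onz("top",*U(p,145,195,7),.052) for p in[(430,150),(377,519)]]
print("mid",(pt[0]+pt[1])/2, np.degrees(np.arctan2(*(pt[0]-pt[1])[[1,0]])))
print("posts tri",tri(U((532,275),165,150,7),U((430,150),145,195,7)),tri(U((131,295),165,150,7),U((377,519),145,195,7)))
# tab masks
def blob(im,lo,hi,x0,y0,w,h):
    hsv=cv2.cvtColor(im,cv2.COLOR_BGR2HSV); m=cv2.inRange(hsv,lo,hi); z=np.zeros_like(m); z[y0:y0+h,x0:x0+w]=m[y0:y0+h,x0:x0+w]
    mm=cv2.moments(z,True); return mm["m10"]/mm["m00"],mm["m01"]/mm["m00"],mm["m00"]
bt=blob(t,(5,150,150),(18,255,255),150,225,25,25); bs=blob(s,(5,150,150),(18,255,255),203,155,16,12)
print(bt,bs,tri(bs[:2],bt[:2]))
# camera top face
F=np.array([onz("top",*U(p,340,150,7),.097) for p in [(319,333),(373,352),(343,436),(290,412)]])
print("camtop",F[:,:2],[np.linalg.norm(F[i]-F[(i+1)%4]) for i in range(4)],F.mean(0))
H=np.array([onz("top",*U(p,340,150,7),.031) for p in [(262,312),(206,452),(316,490)]])
print("hood",H,np.linalg.norm(H[0]-H[1]),np.linalg.norm(H[1]-H[2]),(H[0]+H[2])/2, np.degrees(np.arctan2(*(H[0]-H[1])[[1,0]])))
S=np.array([onz("side",*U(p,260,255,6),.097) for p in [(296,188),(410,198),(406,247),(293,240)]])
print("side camtop",S[:,:2],[np.linalg.norm(S[i]-S[(i+1)%4]) for i in range(4)],S.mean(0))
B=np.array([onz("side",*U(p,260,255,6),.0) for p in [(231,495),(432,511)]]);print("side rim edge",B,np.linalg.norm(B[0]-B[1]),np.degrees(np.arctan2(*(B[1]-B[0])[[1,0]])))
print("dot tri",tri(U((379,210),260,255,6),U((340,365),340,150,7)))
```

```text
[[0.6164 0.2643]
 [0.5883 0.068 ]
 [0.4202 0.0933]
 [0.4506 0.2894]]
sides [np.float64(0.19825924903847647), np.float64(0.1699882793768358), np.float64(0.1984410076674498), np.float64(0.1676689462321209)] centre [0.5189 0.1788 0.006 ]
yaw y-axis 81.52226436878514
yaw x-axis(toward +x) -8.59260799542543
post [0.5943 0.1677 0.052 ]
post [0.4414 0.1911 0.052 ]
mid [0.5178 0.1794 0.052 ] -8.716104099245
posts tri (array([0.5942, 0.1677, 0.0522]), np.float64(0.00013015072705406245)) (array([0.4408, 0.1914, 0.0513]), np.float64(0.0011635826710299027))
(159.6315789473684, 237.05263157894737, 19.0) (210.14285714285714, 159.71428571428572, 14.0) (array([0.5348, 0.2903, 0.095 ]), np.float64(0.0005426499118950639))
camtop [[ 0.6306 -0.3491]
 [ 0.6223 -0.3705]
 [ 0.5886 -0.3567]
 [ 0.5989 -0.3359]] [np.float64(0.0229652270158897), np.float64(0.03640262586241107), np.float64(0.02325747570183765), np.float64(0.034376307442255984)] [ 0.6101 -0.3531  0.097 ]
hood [[ 0.6477 -0.3419  0.031 ]
 [ 0.5883 -0.3152  0.031 ]
 [ 0.5708 -0.3613  0.031 ]] 0.0651761970541839 0.049281314604564516 [ 0.6093 -0.3516  0.031 ] -24.16989583003989
side camtop [[ 0.5963 -0.3383]
 [ 0.628  -0.3522]
 [ 0.6176 -0.3733]
 [ 0.5865 -0.3612]] [np.float64(0.03455584498156593), np.float64(0.023507313899069147), np.float64(0.03340873952285426), np.float64(0.024917434004530566)] [ 0.6071 -0.3562  0.097 ]
side rim edge [[ 0.5719 -0.3619  0.    ]
 [ 0.6295 -0.3857  0.    ]] 0.06238409678959558 -22.3889695559192
dot tri (array([ 0.6166, -0.3564,  0.0982]), np.float64(0.0012900648934824643))
```

```bash
cat >> h.py <<'E'
from scipy.spatial.transform import Rotation as Ro
def down(yaw): # tool y at world yaw (deg), z down
    y=np.radians(yaw); Y=np.array([np.cos(y),np.sin(y),0]);Z=np.array([0,0,-1.]);return np.c_[np.cross(Y,Z),Y,Z]
def cmd(p,yaw,R0=None,p0=None):
    s=ctrl.get_state()
    R0=Ro.from_rotvec(s["tool_rot"]).as_matrix() if R0 is None else R0; p0=s["position"] if p0 is None else p0
    return np.round(Ro.from_matrix(R0.T@down(yaw)).as_rotvec(degrees=True),2),np.round(R0.T@(np.asarray(p)-p0)*1000,1)
def st():
    s=ctrl.get_state();R=Ro.from_rotvec(s["tool_rot"]).as_matrix()
    print("t",s["time"],"p",np.round(s["position"],4),"yaw_y",round(np.degrees(np.arctan2(R[1,1],R[0,1])),2),"tilt",round(np.degrees(np.arccos(-R[2,2])),2),"F",np.round(s["ft_force"],2),"w",round(s["grip_width"]*87,1))
E
python3 - <<'E'
from h import *
st(); print(cmd((.50,-.2,.25),-41)); print(cmd((.535,.288,.25),-8.6)); 
s=C["top"]
for n,p,z in[("rack TL",(304,173),.07),("rack BR",(328,290),.07),("wb",(317,214),.14),("rb",(319,268),.125)]: print(n,onz("top",*p,z))
E
```

```text
t 0.1 p [ 0.1862 -0.6222  0.2216] yaw_y -73.34 tilt 0.1 F [ 0.16  0.65 -0.04] w 87.1
(array([-1.000e-01, -2.000e-02, -3.234e+01]), array([ 421.7, -314.6,  -27.9]))
(array([-9.000e-02, -5.000e-02, -6.474e+01]), array([ 595.2, -772. ,  -27.1]))
rack TL [ 0.71089422 -0.12309536  0.07      ]
rack BR [ 0.37266335 -0.18084928  0.07      ]
wb [ 0.58476874 -0.15141433  0.14      ]
rb [ 0.43859941 -0.15305364  0.125     ]
```

Call:
step_arm([
  [0, 0, -2, 30, -22, -10, 87],
  [0, 0, -6, 80, -60, -20, 87],
  [0, 0, -10, 130, -97, -28, 87],
  [0, 0, -15, 180, -134, -28, 87],
  [0, 0, -20, 230, -172, -28, 87],
  [0, 0, -25, 280, -209, -28, 87],
  [0, 0, -30, 330, -246, -28, 87],
  [0, 0, -32, 370, -276, -28, 87],
], newtons=10)

```text
time: 1.1
position: [0.4628, -0.2496, 0.2504]
tool_rot: [-2.86, -1.299, -0.0]
ft_force: [0.9, -0.3, 0.4]
grip_width: 0.996
```

Run:
```python
from h import *
st(); print(cmd((.535,.288,.25),-8.6)); print(ctrl.get_state()["joint_positions"])
```

```text
t 1.1 p [ 0.4628 -0.2496  0.2504] yaw_y -41.14 tilt 0.01 F [ 0.92 -0.34  0.4 ] w 86.6
(array([-1.000e-02, -1.000e-02, -3.254e+01]), array([ 4.523e+02, -2.993e+02,  4.000e-01]))
[ 0.87326059  0.06524102 -0.44694525  1.70209723  0.02860698  1.38082344
 -0.29635327]
```

Call:
step_arm([
  [0, 0, -3, 35, -23, 0, 87],
  [0, 0, -7, 85, -56, 0, 87],
  [0, 0, -12, 135, -90, 0, 87],
  [0, 0, -17, 185, -123, 0, 87],
  [0, 0, -22, 235, -156, 0, 87],
  [0, 0, -26, 285, -189, 0, 87],
  [0, 0, -30, 335, -222, 0, 87],
  [0, 0, -32.5, 380, -251, 0, 87],
])

```text
time: 2.1
position: [0.5234, 0.2002, 0.2505]
tool_rot: [2.383, 2.045, -0.002]
ft_force: [1.5, -0.0, 0.4]
grip_width: 0.997
```

Run:
```python
from h import *
st(); print(cmd((.535,.288,.17),-8.6)); print(ctrl.get_state()["joint_positions"])
```

```text
t 2.1 p [0.5234 0.2002 0.2505] yaw_y -8.72 tilt 0.09 F [ 1.45 -0.    0.37] w 86.8
(array([ 0.02,  0.09, -0.12]), array([88.6, -1.9, 80.3]))
[ 0.35969296  0.20417813 -0.8788408   1.61147619  0.16050613  1.40163185
 -0.68842861]
```

Call:
step_arm([
  [0, 0, 0, 20, 0, 0, 70],
  [0, 0, 0, 50, -1, 10, 50],
  [0, 0, 0, 80, -1, 30, 45],
  [0, 0, 0, 88.6, -2, 60, 40],
  [0, 0, 0, 88.6, -2, 85, 40],
  [0, 0, 0, 88.6, -2, 105, 40],
  [0, 0, 0, 88.6, -2, 110, 40],
  [0, 0, 0, 88.6, -2, 110, 40],
])

```text
time: 3.1
position: [0.536, 0.2864, 0.1408]
tool_rot: [2.386, 2.043, 0.0]
ft_force: [0.3, -0.1, 0.9]
grip_width: 0.462
```

Run:
```python
from h import *
st(); s=optics.get_image("side")[:,:,::-1];t=optics.get_image("top")[:,:,::-1]
S=cv2.resize(s[120:230,150:280],None,fx=4,fy=4,interpolation=2);T=cv2.resize(t[190:300,110:240],None,fx=4,fy=4,interpolation=2)
cv2.imwrite("pics/a1.png",cv2.resize(np.hstack([S,T]),(800,338)))
# predicted pixel of TCP
p=ctrl.get_state()["position"]; print(proj("side",p),proj("top",p))
```

```text
t 3.1 p [0.536  0.2864 0.1408] yaw_y -8.86 tilt 0.02 F [ 0.35 -0.14  0.87] w 40.2
[210.39590477 144.93179351] [155.38492634 236.16929844]
```

View pics/a1.png

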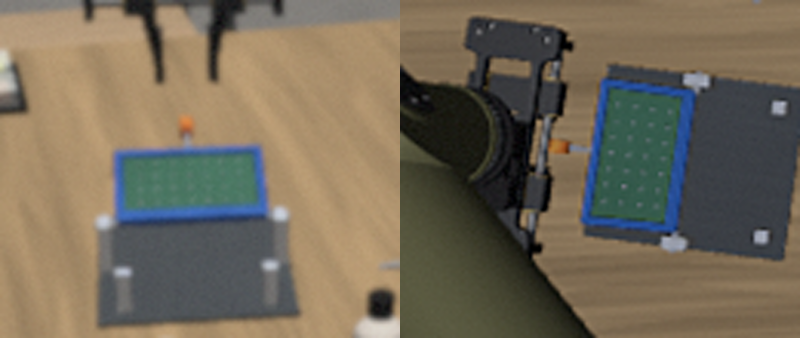

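The side view shows the two fingertips straddling the orange tab at about (186,125) in the crop. I'll descend and pinch.

Call:
step_arm([
  [0, 0, 0.2, 1, 0, 20, 40],
  [0, 0, 0.2, 1, 0, 40, 40],
  [0, 0, 0.2, 1, 0, 55, 40],
  [0, 0, 0.2, 1, 0, 62, 40],
  [0, 0, 0.2, 1, 0, 62, 25],
  [0, 0, 0.2, 1, 0, 62, 10],
  [0, 0, 0.2, 1, 0, 62, 5],
  [0, 0, 0.2, 1, 0, 62, 5],
], newtons=12)

```text
time: 4.2
position: [0.5343, 0.2885, 0.0786]
tool_rot: [-2.387, -2.04, 0.003]
ft_force: [-5.3, 1.1, 1.2]
grip_width: 0.135
```

Run:
```python
from h import *
st(); s=optics.get_image("side")[:,:,::-1]
S=cv2.resize(s[130:220,160:270],None,fx=7,fy=7,interpolation=2)
cv2.imwrite("pics/a2.png",S)
```

```text
t 4.2 p [0.5343 0.2885 0.0786] yaw_y -8.98 tilt 0.15 F [-5.31  1.09  1.21] w 11.7
```

View pics/a2.png

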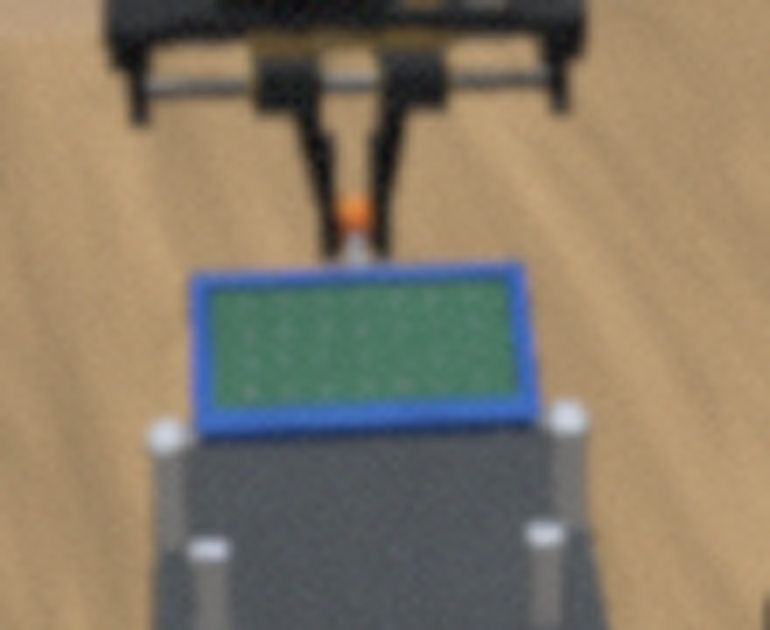

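Pinched at 11.7 mm opening, which fits the 12 mm tab. I'll work out the arc table.

Run:
```python
import numpy as np
th=np.r_[.38+np.linspace(0,1,25)*(3.14-.38)]
X=118*(np.cos(th)-np.cos(.38));Z=-118*(np.sin(th)-np.sin(.38))
for k in range(3):
    i=8*k
    print([(round(th[j],2),round(X[j]-X[i],1),round(Z[j]-Z[i],1)) for j in range(i+1,i+9)])
```

```text
[(np.float64(0.5), np.float64(-5.7), np.float64(-12.3)), (np.float64(0.61), np.float64(-12.9), np.float64(-23.8)), (np.float64(0.73), np.float64(-21.3), np.float64(-34.5)), (np.float64(0.84), np.float64(-30.8), np.float64(-44.1)), (np.float64(0.96), np.float64(-41.4), np.float64(-52.6)), (np.float64(1.07), np.float64(-52.9), np.float64(-59.7)), (np.float64(1.18), np.float64(-65.2), np.float64(-65.6)), (np.float64(1.3), np.float64(-78.0), np.float64(-69.9))]
[(np.float64(1.42), np.float64(-13.3), np.float64(-2.9)), (np.float64(1.53), np.float64(-26.8), np.float64(-4.2)), (np.float64(1.64), np.float64(-40.3), np.float64(-4.0)), (np.float64(1.76), np.float64(-53.8), np.float64(-2.2)), (np.float64(1.88), np.float64(-66.9), np.float64(1.1)), (np.float64(1.99), np.float64(-79.6), np.float64(5.9)), (np.float64(2.1), np.float64(-91.6), np.float64(12.1)), (np.float64(2.22), np.float64(-102.9), np.float64(19.7))]
[(np.float64(2.34), np.float64(-10.3), np.float64(8.8)), (np.float64(2.45), np.float64(-19.6), np.float64(18.7)), (np.float64(2.56), np.float64(-27.6), np.float64(29.7)), (np.float64(2.68), np.float64(-34.3), np.float64(41.4)), (np.float64(2.8), np.float64(-39.6), np.float64(53.9)), (np.float64(2.91), np.float64(-43.5), np.float64(66.9)), (np.float64(3.02), np.float64(-45.9), np.float64(80.3)), (np.float64(3.14), np.float64(-46.7), np.float64(93.8))]
```

Call:
step_arm([
  [0, 0, -0.1, -5.7, -1.2, -12.3, 5],
  [0, 0, -0.2, -12.9, -1.2, -23.8, 5],
  [0, 0, -0.3, -21.3, -1.1, -34.5, 5],
  [0, 0, -0.4, -30.8, -1.0, -44, 5],
  [0, 0, -0.4, -41.4, -1, -52.5, 5],
  [0, 0, -0.4, -53, -0.9, -59.7, 5],
  [0, 0, -0.4, -65, -0.8, -65.5, 5],
  [0, 0, -0.4, -78, -0.7, -70, 5],
])

```text
time: 5.25
position: [0.5223, 0.2103, 0.1492]
tool_rot: [-2.382, -2.048, 0.001]
ft_force: [-3.6, 2.3, -2.0]
grip_width: 0.135
```

Run:
```python
from h import *
st(); s=optics.get_image("side")[:,:,::-1]
S=cv2.resize(s[110:220,160:270],None,fx=5,fy=5,interpolation=2)
cv2.imwrite("pics/a3.png",S)
```

```text
t 5.25 p [0.5223 0.2103 0.1492] yaw_y -8.62 tilt 0.05 F [-3.6   2.26 -2.02] w 11.7
```

View pics/a3.png

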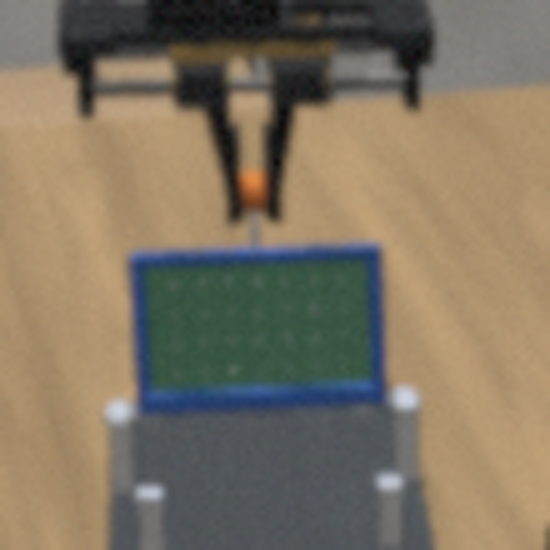

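The frame is upright-ish with the tab still held and low forces. I'll continue along the arc.

Call:
step_arm([
  [0, 0, 0, -13.3, -0.5, -2.9, 5],
  [0, 0, 0, -26.8, -0.8, -4.2, 5],
  [0, 0, 0, -40.3, -0.8, -4, 5],
  [0, 0, 0, -53.8, -0.8, -2.2, 5],
  [0, 0, 0, -67, -0.8, 1, 5],
  [0, 0, 0, -79.6, -0.8, 6, 5],
  [0, 0, 0, -91.6, -0.8, 12, 5],
  [0, 0, 0, -103, -0.8, 19.7, 5],
])

```text
time: 6.3
position: [0.5064, 0.107, 0.1286]
tool_rot: [2.383, 2.046, -0.003]
ft_force: [-4.0, 1.6, 1.2]
grip_width: 0.137
```

Run:
```python
from h import *
st(); s=optics.get_image("side")[:,:,::-1]
S=cv2.resize(s[110:220,160:270],None,fx=5,fy=5,interpolation=2)
cv2.imwrite("pics/a4.png",S)
```

```text
t 6.3 p [0.5064 0.107  0.1286] yaw_y -8.7 tilt 0.12 F [-4.05  1.62  1.17] w 11.9
```

View pics/a4.png

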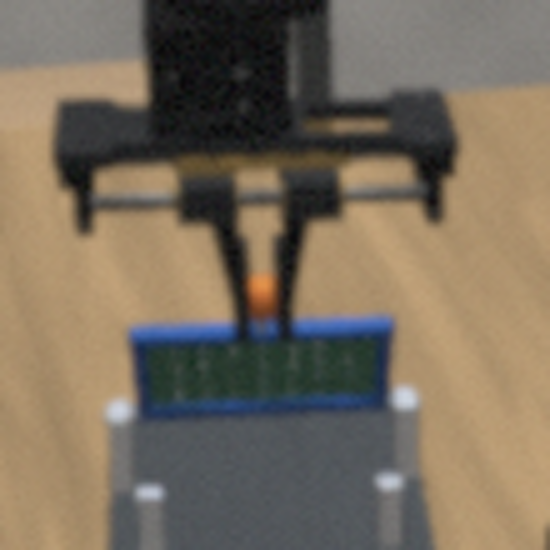

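Call:
step_arm([
  [0, 0, 0, -10.3, -0.5, 8.8, 5],
  [0, 0, 0, -19.6, -0.8, 18.7, 5],
  [0, 0, 0, -27.6, -0.8, 29.7, 5],
  [0, 0, 0, -34.3, -0.8, 41.4, 5],
  [0, 0, 0, -39.6, -0.8, 54, 5],
  [0, 0, 0, -43.5, -0.8, 67, 5],
  [0, 0, 0, -45.9, -0.8, 80.3, 5],
  [0, 0, 0, -46.7, -0.8, 93.8, 5],
])

```text
time: 7.35
position: [0.4995, 0.0625, 0.0341]
tool_rot: [2.382, 2.047, 0.001]
ft_force: [0.7, -3.9, 1.1]
grip_width: 0.136
```

Run:
```python
from h import *
st(); s=optics.get_image("side")[:,:,::-1]
S=cv2.resize(s[110:220,160:270],None,fx=5,fy=5,interpolation=2)
cv2.imwrite("pics/a5.png",S)
```

```text
t 7.35 p [0.4995 0.0625 0.0341] yaw_y -8.66 tilt 0.06 F [ 0.67 -3.95  1.13] w 11.8
```

View pics/a5.png

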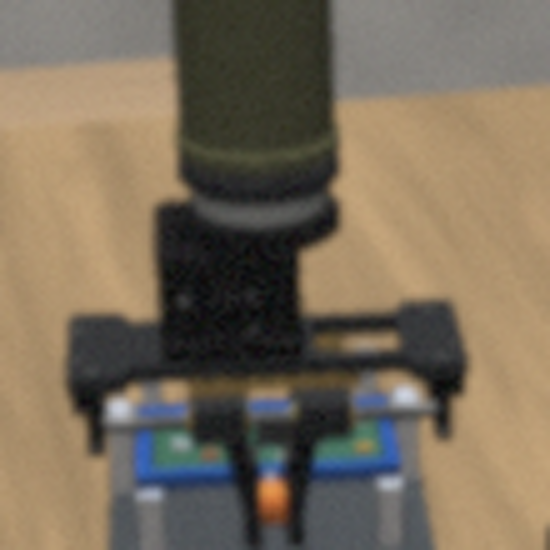

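Call:
step_arm([
  [0, 0, 0, 0.5, 0, 2, 5],
  [0, 0, 0, 0.5, 0, 4, 5],
  [0, 0, 0, 0.5, 0, 4, 5],
  [0, 0, 0, 0.5, 0, 4, 25],
  [0, 0, 0, 0.5, 0, 4, 35],
  [0, 0, 0, 0.5, 0, -15, 40],
  [0, 0, 0, 0.5, 0, -50, 45],
  [0, 0, 0, 0.5, 0, -90, 45],
])

```text
time: 8.4
position: [0.4989, 0.0644, 0.1269]
tool_rot: [-2.381, -2.049, -0.001]
ft_force: [0.5, -0.8, -0.6]
grip_width: 0.505
```

Run:
```python
from h import *
st(); s=optics.get_image("side")[:,:,::-1]
S=cv2.resize(s[130:220,160:270],None,fx=7,fy=7,interpolation=2)
cv2.imwrite("pics/a6.png",S)
```

```text
t 8.4 p [0.4989 0.0644 0.1269] yaw_y -8.57 tilt 0.04 F [ 0.48 -0.82 -0.59] w 43.9
```

View pics/a6.png

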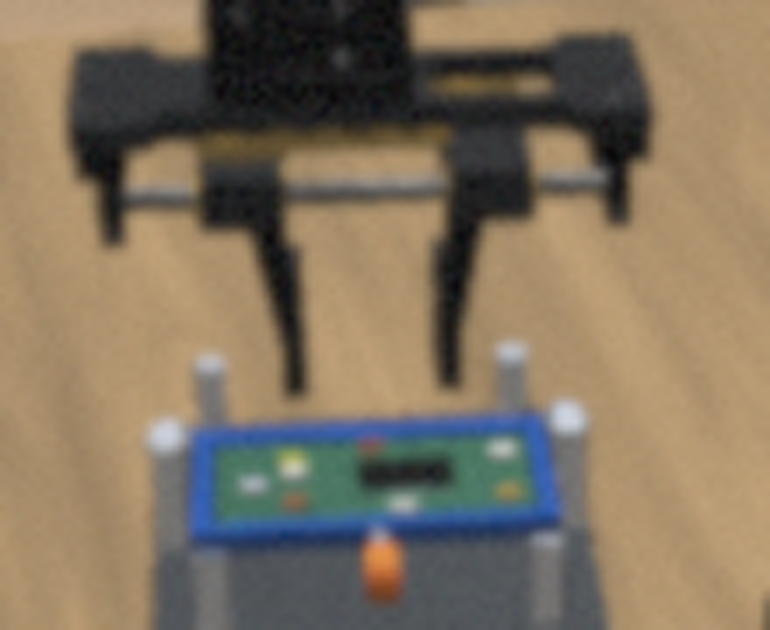

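Turned over: the chip is up at about (405,472) in the crop, and the frame rests on the support posts. Next is the transfer to the camera.

Run:
```python
from h import *
st(); print(ctrl.get_state()["joint_positions"])
print("chip side",onz("side",(405+.5)/7-.5+160,(472+.5)/7-.5+130,.054))
print(cmd((.608,-.353,.25),67)); print(cmd((.608,-.353,.25),29))
```

```text
t 8.45 p [0.5025 0.0652 0.1324] yaw_y -8.55 tilt 0.51 F [3.12 1.98 3.82] w 44.0
[ 0.60823938  0.14434868 -0.83989408  1.89891163  0.1201613   1.13988174
 -0.42502839]
chip side [0.52216301 0.13245618 0.054     ]
(array([  0.49,   0.26, -75.54]), array([-397.8,  167.5, -116.8]))
(array([  0.52,   0.08, -37.54]), array([-397.8,  167.5, -116.8]))
```

Call:
step_arm([
  [0, 0, 0, 0, 0, -50, 45],
  [0, 0, -6, -15, 6, -95, 55],
  [0, 0, -15, -50, 21, -117, 70],
  [0, 0, -25, -100, 42, -117, 80],
  [0, 0, -34, -155, 65, -117, 87],
  [0, 0, -43, -210, 88, -117, 87],
  [0, 0, -52, -265, 111, -117, 87],
  [0, 0, -60, -310, 130, -117, 87],
])

```text
time: 9.45
position: [0.5815, -0.2647, 0.2432]
tool_rot: [1.033, 2.965, 0.0]
ft_force: [0.7, 0.7, 0.6]
grip_width: 1.0
```

Run:
```python
from h import *
st(); print(ctrl.get_state()["joint_positions"])
t=optics.get_image("top")[:,:,::-1]; cv2.imwrite("pics/t1.png",t)
print(cmd((.608,-.353,.25),67))
```

```text
t 9.45 p [ 0.5815 -0.2647  0.2432] yaw_y 51.58 tilt 0.1 F [0.69 0.66 0.64] w 87.0
[ 0.92225765  0.3639266  -0.69926948  1.43244535  0.23354584  1.42759246
  1.12285223]
(array([ -0.15,   0.2 , -15.66]), array([-70.8, -45.4,  -7.7]))
```

View pics/t1.png

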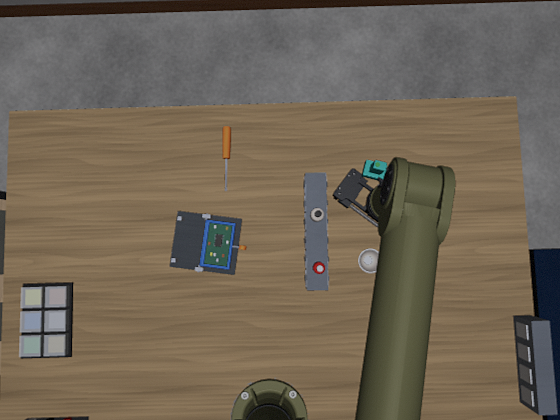

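Run:
```python
from h import *
t=cv2.imread("pics/t1.png"); crop(t,195,210,60,65,9,"pics/t_chip.png")
```

```text
(no output)
```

View pics/t_chip.png

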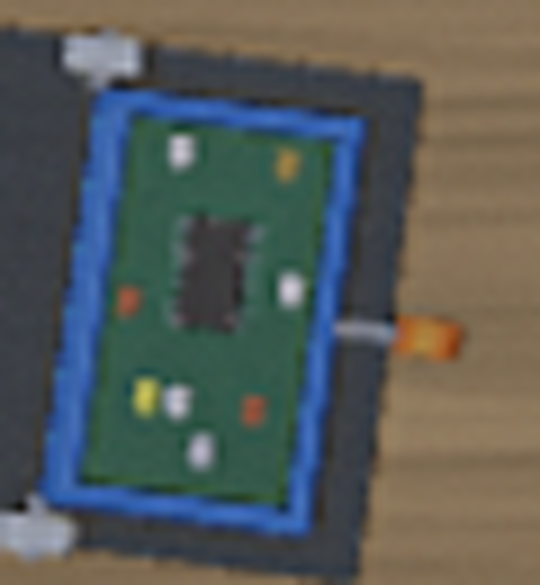

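Call:
step_arm([
  [0, 0, -3, -15, -10, -2, 87],
  [0, 0, -8, -35, -23, -4, 87],
  [0, 0, -13, -55, -36, -6, 87],
  [-0.1, 0.1, -15.7, -71, -45.5, -8, 87],
  [-0.1, 0.1, -15.7, -71, -45.5, -8, 87],
  [-0.1, 0.1, -15.7, -71, -45.5, 40, 75],
  [-0.1, 0.1, -15.7, -71, -45.5, 80, 70],
  [-0.1, 0.1, -15.7, -71, -45.5, 100, 70],
])

```text
time: 10.5
position: [0.6071, -0.3405, 0.1403]
tool_rot: [-0.623, -3.075, -0.005]
ft_force: [0.8, 1.7, 0.2]
grip_width: 0.82
```

Run:
```python
from h import *
st()
s=optics.get_image("side")[:,:,::-1]
crop(s,240,190,130,150,4,"pics/a7.png"); print(proj("side",ctrl.get_state()["position"]))
```

```text
t 10.5 p [ 0.6071 -0.3405  0.1403] yaw_y 67.09 tilt 0.29 F [0.83 1.74 0.19] w 71.3
[316.05309146 267.24256832]
```

View pics/a7.png

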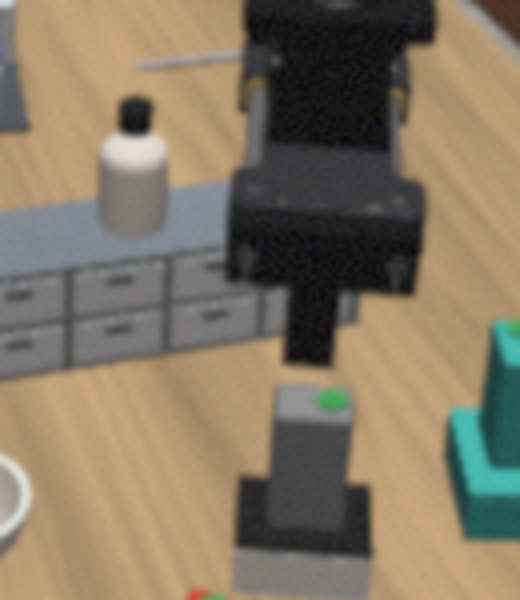

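Run:
```python
from h import *
st(); print(cmd((.6085,-.354,.115),67.2)); 
print("chip top",onz("top",(214+.5)/9-.5+195,(274+.5)/9-.5+210,.054))
q=[onz("top",(u+.5)/9-.5+195,(v+.5)/9-.5+210,.048) for u,v in[(428,337)]];print("tab",q)
# frame outline corners at z .053
f=[onz("top",(u+.5)/9-.5+195,(v+.5)/9-.5+210,.053) for u,v in[(363,120),(308,533)]]; d=f[0]-f[1]; print("free edge",f,np.linalg.norm(d),np.degrees(np.arctan2(d[1],d[0])))
```

```text
t 10.55 p [ 0.6064 -0.3405  0.1383] yaw_y 67.09 tilt 0.41 F [-1.04  0.22 -1.71] w 70.4
(array([ 0.17, -0.37, -0.11]), array([ -7.4, -11.7,  23.2]))
chip top [0.52297108 0.13196787 0.054     ]
tab [array([0.5007721 , 0.06362578, 0.048     ])]
free edge [array([0.57167981, 0.08301045, 0.053     ]), array([0.43893219, 0.10283749, 0.053     ])] 0.1342201287355685 -8.494840790371986
```

Call:
step_arm([
  [0, 0, 0, -4, -6, 0, 70],
  [0, 0, 0, -7.4, -11.7, 5, 70],
  [0, 0, 0, -7.4, -11.7, 15, 70],
  [0, 0, 0, -7.4, -11.7, 20, 70],
  [0, 0, 0, -7.4, -11.7, 20, 70],
  [0, 0, 0, -7.4, -11.7, 20, 70],
  [0, 0, 0, -7.4, -11.7, 20, 70],
  [0, 0, 0, -7.4, -11.7, 20, 70],
])

```text
time: 11.55
position: [0.6104, -0.356, 0.1223]
tool_rot: [-0.624, -3.078, -0.003]
ft_force: [-0.4, 0.6, -0.6]
grip_width: 0.807
```

Run:
```python
from h import *
st()
s=optics.get_image("side")[:,:,::-1]
crop(s,260,200,110,140,4,"pics/a8.png"); print(cmd((.6085,-.354,.056),67.2))
```

```text
t 11.55 p [ 0.6104 -0.356   0.1223] yaw_y 67.07 tilt 0.12 F [-0.42  0.63 -0.6 ] w 70.2
(array([ 0.1 , -0.07, -0.14]), array([ 2.5,  1. , 66.3]))
```

View pics/a8.png

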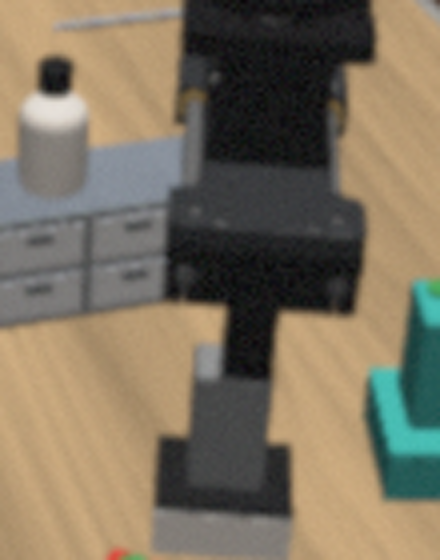

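Run:
```python
from h import *
p=ctrl.get_state()["position"];d=np.array([np.cos(np.radians(67.1)),np.sin(np.radians(67.1)),0])
for q in(p-.04*d,p+.04*d,(.6085,-.354,.097)): 
    u=proj("side",q); print(u,(u-[260,200])*4)
for c in [(296,188),(410,198),(406,247),(293,240)]: print("initial corner in this crop",((c[0]/6+260-260)*4,(c[1]/6+255-200)*4))
```

```text
[320.67597639 293.51794854] [242.70390555 374.07179415]
[320.94724159 266.12579918] [243.78896636 264.50319672]
[318.37301844 290.01307817] [233.49207376 360.05231268]
initial corner in this crop (197.33333333333326, 345.33333333333326)
initial corner in this crop (273.33333333333326, 352.0)
initial corner in this crop (270.66666666666674, 384.66666666666674)
initial corner in this crop (195.33333333333326, 380.0)
```

Call:
step_arm([
  [0, 0, 0, 3.5, 1, 2, 70],
  [0, 0, 0, 3.5, 1, 20, 70],
  [0, 0, 0, 3.5, 1, 40, 70],
  [0, 0, 0, 3.5, 1, 58, 70],
  [0, 0, 0, 3.5, 1, 67, 70],
  [0, 0, 0, 3.5, 1, 68, 70],
  [0, 0, 0, 3.5, 1, 68, 60],
  [0, 0, 0, 3.5, 1, 68, 50],
])

```text
time: 12.6
position: [0.608, -0.3537, 0.0549]
tool_rot: [0.625, 3.079, 0.003]
ft_force: [-0.9, 0.6, 0.3]
grip_width: 0.659
```

Run:
```python
from h import *
st()
s=optics.get_image("side")[:,:,::-1];t=optics.get_image("top")[:,:,::-1]
crop(s,260,200,110,140,4,"pics/a9.png")
```

```text
t 12.6 p [ 0.608  -0.3537  0.0549] yaw_y 67.06 tilt 0.1 F [-0.86  0.61  0.3 ] w 57.3
```

View pics/a9.png

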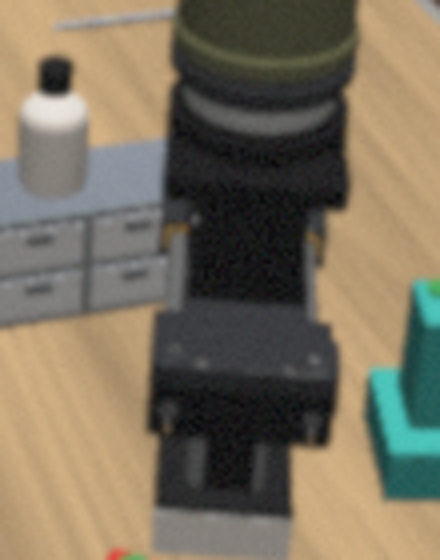

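The near finger is centred on the grey body, with equal slivers on each side. Closing now.

Call:
step_arm([
  [0, 0, 0, 0, 0, 0, 40],
  [0, 0, 0, 0, 0, 0, 30],
  [0, 0, 0, 0, 0, 0, 22],
  [0, 0, 0, 0, 0, 0, 18],
  [0, 0, 0, 0, 0, 0, 15],
  [0, 0, 0, 0, 0, 0, 15],
  [0, 0, 0, 0, 0, 0, 15],
  [0, 0, 0, 0, 0, 0, 15],
], newtons=25)

```text
time: 13.7
position: [0.6075, -0.3534, 0.0541]
tool_rot: [-0.624, -3.078, -0.004]
ft_force: [0.5, 1.1, 0.5]
grip_width: 0.299
```

Run:
```python
from h import *
st()
```

```text
t 13.7 p [ 0.6075 -0.3534  0.0541] yaw_y 67.07 tilt 0.15 F [0.48 1.1  0.52] w 26.0
```

Call:
step_arm([
  [0, 0, 0, 0, 0, -5, 15],
  [0, 0, 0, 0, 0, -20, 15],
  [0, 0, 0, 0, 0, -45, 15],
  [0, 0, 0, 0, 0, -80, 15],
  [0, 0, 0, 0, 0, -120, 15],
  [0, 0, 0, 0, 0, -155, 15],
  [0, 0, 0, 0, 0, -180, 15],
  [0, 0, 0, 0, 0, -190, 15],
])

```text
time: 14.7
position: [0.6083, -0.3542, 0.247]
tool_rot: [0.624, 3.076, 0.001]
ft_force: [0.3, -0.2, -0.7]
grip_width: 0.298
```

Call:
step_arm([
  [0, 0, 0, 0, 0, 0, 15],
  [0, 0, 0, 0, 0, 0, 15],
  [0, 0, 0, 0, 0, 0, 15],
  [0, 0, 0, 0, 0, 0, 15],
  [0, 0, 0, 0, 0, 0, 15],
  [0, 0, 0, 0, 0, 0, 15],
  [0, 0, 0, 0, 0, 0, 15],
  [0, 0, 0, 0, 0, 0, 15],
])

```text
time: 15.7
position: [0.6076, -0.354, 0.2441]
tool_rot: [-0.624, -3.078, -0.003]
ft_force: [0.8, 0.7, -1.1]
grip_width: 0.298
```

Run:
```python
from h import *
st();print(ctrl.get_state()["joint_positions"])
s=optics.get_image("side")[:,:,::-1]
crop(s,230,130,150,150,4,"pics/b1.png")
print(cmd((.523,.132,.244),81.4))
```

```text
t 15.7 p [ 0.6076 -0.354   0.2441] yaw_y 67.06 tilt 0.14 F [ 0.78  0.74 -1.06] w 26.0
[ 0.94941621  0.51545799 -0.69623895  1.2438892   0.32067648  1.49316049
  1.46494562]
(array([  0.11,  -0.06, -14.34]), array([267.3, 414.6,   1.2]))
```

View pics/b1.png

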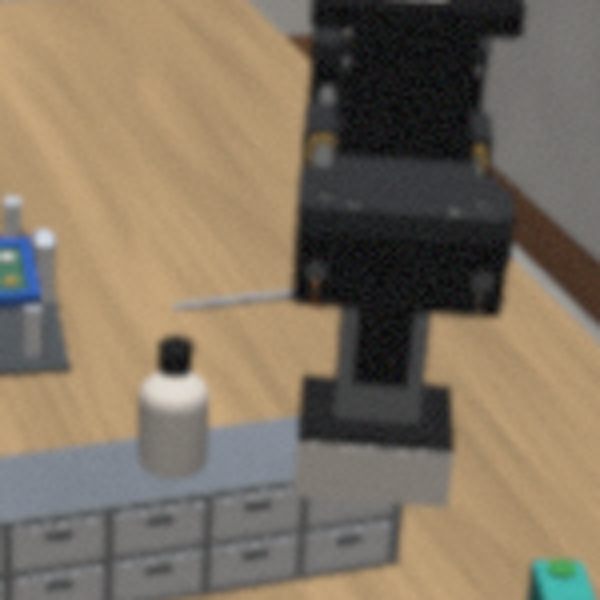

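The camera is lifted and upright, with the rim at about 0.19 m against the 0.145 m bottle tops. I'll carry it over at this height.

Call:
step_arm([
  [0, 0, -0.3, 7, 10, 0, 15],
  [0, 0, -1, 20, 31, 0, 15],
  [0, 0, -2, 38, 59, 0, 15],
  [0, 0, -3, 58, 90, 0, 15],
  [0, 0, -4, 78, 121, 0, 15],
  [0, 0, -5, 98, 152, 0, 15],
  [0, 0, -6.5, 118, 183, 0, 15],
  [0, 0, -8, 138, 214, 0, 15],
])

```text
time: 16.75
position: [0.5632, -0.1008, 0.2448]
tool_rot: [-0.405, -3.115, -0.003]
ft_force: [-0.6, -0.8, -1.5]
grip_width: 0.299
```

Run:
```python
from h import *
st();print(ctrl.get_state()["joint_positions"])
print(cmd((.523,.132,.244),81.4))
```

```text
t 16.75 p [ 0.5632 -0.1008  0.2448] yaw_y 75.17 tilt 0.11 F [-0.63 -0.8  -1.47] w 26.0
[ 0.87050874  0.23545258 -0.85822551  1.59249494  0.17826065  1.39681585
  1.30679772]
(array([ 0.1 , -0.05, -6.23]), array([ 98.5, 214.7,   1.2]))
```

Call:
step_arm([
  [0, 0, -1, 14, 30, 0, 15],
  [0, 0, -2, 28, 60, 0, 15],
  [0, 0, -3, 42, 92, 0, 15],
  [0, 0, -4, 56, 123, 0, 15],
  [0, 0, -5, 70, 153, 0, 15],
  [0, 0, -5.7, 82, 178, 0, 15],
  [0, 0, -6.2, 90, 195, 0, 15],
  [0, 0, -6.2, 93, 202, 0, 15],
])

```text
time: 17.75
position: [0.5257, 0.1174, 0.2452]
tool_rot: [-0.237, -3.132, -0.003]
ft_force: [-0.1, -0.5, -0.7]
grip_width: 0.294
```

Call:
step_arm([
  [0, 0, 0, 0, 0, 0, 15],
  [0, 0, 0, 0, 0, 0, 15],
  [0, 0, 0, 0, 0, 0, 15],
  [0, 0, 0, 0, 0, 0, 15],
  [0, 0, 0, 0, 0, 0, 15],
  [0, 0, 0, 0, 0, 0, 15],
  [0, 0, 0, 0, 0, 0, 15],
  [0, 0, 0, 0, 0, 0, 15],
])

```text
time: 18.75
position: [0.526, 0.1161, 0.2451]
tool_rot: [-0.239, -3.132, -0.004]
ft_force: [0.2, -0.5, -1.7]
grip_width: 0.3
```

Run:
```python
from h import *
st();print(ctrl.get_state()["joint_positions"])
print(cmd((.523,.132,.135),81.4))
s=optics.get_image("side")[:,:,::-1]
crop(s,160,80,110,150,4,"pics/b2.png")
```

```text
t 18.75 p [0.526  0.1161 0.2451] yaw_y 81.27 tilt 0.14 F [ 0.22 -0.52 -1.69] w 26.1
[ 0.64930193  0.1708005  -1.00626904  1.66724722  0.14422771  1.38406669
  1.04117813]
(array([ 0.12, -0.06, -0.13]), array([  5.3,  15. , 110.2]))
```

View pics/b2.png

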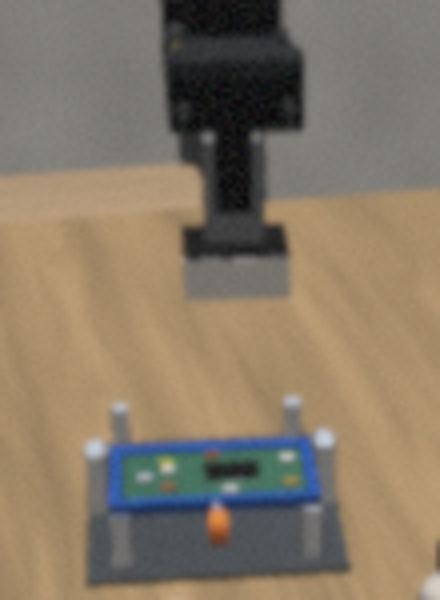

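Call:
step_arm([
  [0.1, 0, 0, 2, 6, 5, 15],
  [0.1, 0, -0.1, 5, 15, 20, 15],
  [0.1, 0, -0.1, 5.3, 15, 45, 15],
  [0.1, 0, -0.1, 5.3, 15, 70, 15],
  [0.1, 0, -0.1, 5.3, 15, 90, 15],
  [0.1, 0, -0.1, 5.3, 15, 102, 15],
  [0.1, 0, -0.1, 5.3, 15, 107, 15],
  [0.1, 0, -0.1, 5.3, 15, 107, 15],
])

```text
time: 19.8
position: [0.5232, 0.1321, 0.1383]
tool_rot: [-0.236, -3.132, -0.001]
ft_force: [0.1, 0.1, -1.8]
grip_width: 0.297
```

Run:
```python
from h import *
st()
print(cmd((.523,.132,.118),81.4))
s=optics.get_image("side")[:,:,::-1]; cv2.imwrite("pics/s_b3.png",s)
crop(s,170,110,90,90,7,"pics/b3.png")
t=optics.get_image("top")[:,:,::-1]; crop(t,160,180,110,90,6,"pics/tb3.png")
p=ctrl.get_state()["position"]
for X in ((p[0],p[1],p[2]-.054),): print((proj("side",X)-[170,110])*7)
# predicted rim near edge endpoints
r=np.radians(-8.6);x=np.array([np.cos(r),np.sin(r)]);y=np.array([-x[1],x[0]])
for sx in(-1,1):
  for z in (p[2]-.054,p[2]-.054+.031): print(sx,z,np.round((proj("side",[*(p[:2]+sx*.032*x-.024*y),z])-[170,110])*7+3))
```

```text
t 19.8 p [0.5232 0.1321 0.1383] yaw_y 81.36 tilt 0.06 F [ 0.05  0.12 -1.76] w 25.9
(array([ 0.04, -0.04, -0.04]), array([ 0.2, -0.1, 20.3]))
[333.37543221 535.62514584]
-1 0.08492835848908742 [252. 571.]
-1 0.11592835848908742 [248. 495.]
1 0.08492835848908742 [427. 563.]
1 0.11592835848908742 [425. 487.]
```

View pics/b3.png

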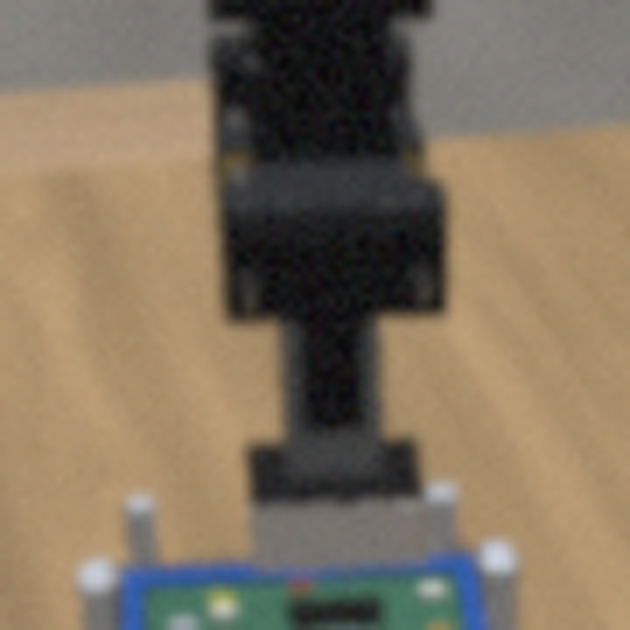

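View pics/tb3.png

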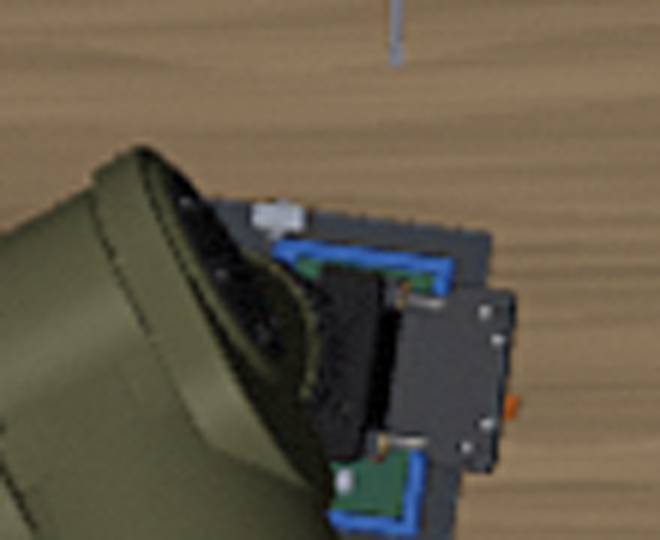

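Run:
```python
from h import *
s=cv2.imread("pics/s_b3.png"); crop(s,200,165,36,30,20,"pics/b3z.png")
g=cv2.cvtColor(s,cv2.COLOR_BGR2GRAY).astype(float)
# black->white edge of the hood top front, subpixel by column
cols=range(209,228); e=[]
for c in cols:
    w=g[176:187,c]; d=np.diff(w); k=np.argmax(d); a=d[max(k-1,0):k+2]; e.append(176.5+k-1+np.sum(a*np.arange(len(a)))/a.sum())
f=np.polyfit(list(cols),e,1); print("slope",f[0],"mid",np.polyval(f,218),np.round(e,1))
p=np.array([.5232,.1321,.1383]); y0=p[2]-.054+.031
for dy in(-6,-3,0,3,6):
    r=np.radians(-8.6+dy);x=np.array([np.cos(r),np.sin(r)]);y=np.array([-x[1],x[0]])
    a,b=[proj("side",[*(p[:2]+q*.032*x-.024*y),y0]) for q in(-1,1)]; print(dy,(b-a)[1]/(b-a)[0],a,b)
```

```text
slope -0.052690418217326625 mid 180.99860995173353 [181.4 181.4 181.4 181.5 181.4 181.1 180.8 180.7 180.7 181.5 181.4 181.4
 180.7 180.6 180.6 180.7 180.7 180.5 180.5]
-6 0.0011507451498160564 [203.92635308 179.93833118] [229.1834372  179.96739565]
-3 -0.02108663071425618 [204.39119094 180.21530117] [229.68051059 179.68203462]
0 -0.043324479748712376 [204.89257406 180.48106471] [230.14127831 179.38717773]
3 -0.06568849228701455 [205.42915895 180.73481051] [230.56457247 179.0837031 ]
6 -0.0883071971233283 [205.99948443 180.97575959] [230.94934531 178.77250731]
```

View pics/b3z.png

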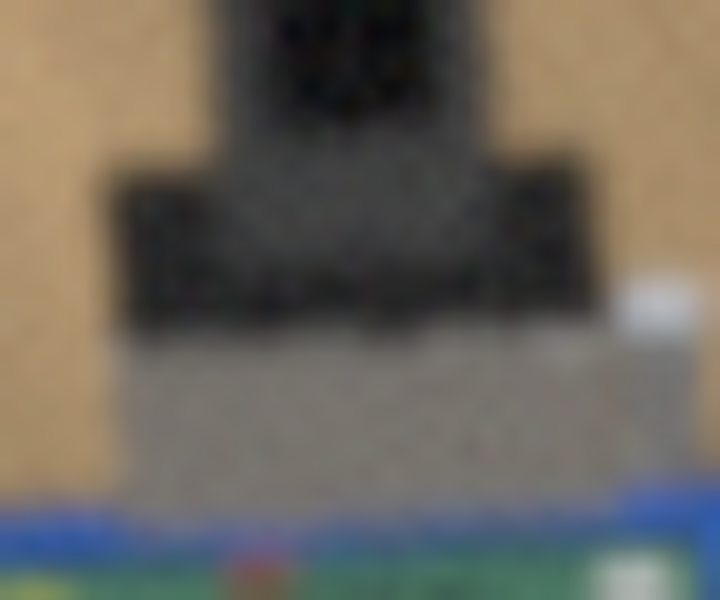

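The hood is aligned with the prediction to under 1 mm along the hinge and about 1° in yaw. I'll descend the last 19 mm slowly.

Call:
step_arm([
  [0, 0, 0, 0, 0, 3, 15],
  [0, 0, 0, 0, 0, 6, 15],
  [0, 0, 0, 0, 0, 9, 15],
  [0, 0, 0, 0, 0, 12, 15],
  [0, 0, 0, 0, 0, 15, 15],
  [0, 0, 0, 0, 0, 17, 15],
  [0, 0, 0, 0, 0, 19, 15],
  [0, 0, 0, 0, 0, 19, 15],
])

```text
time: 20.9
position: [0.5229, 0.1319, 0.119]
tool_rot: [-0.236, -3.131, -0.001]
ft_force: [1.1, -0.5, -1.8]
grip_width: 0.295
```

Call:
step_arm([
  [0, 0, 0, 0, 0, 0, 15],
  [0, 0, 0, 0, 0, 0, 15],
  [0, 0, 0, 0, 0, 0, 15],
  [0, 0, 0, 0, 0, 0, 15],
  [0, 0, 0, 0, 0, 0, 15],
  [0, 0, 0, 0, 0, 0, 15],
  [0, 0, 0, 0, 0, 0, 15],
  [0, 0, 0, 0, 0, 0, 15],
])

```text
time: 21.9
position: [0.523, 0.1319, 0.1192]
tool_rot: [-0.236, -3.132, -0.001]
ft_force: [-0.8, 0.2, -1.4]
grip_width: 0.299
```

Run:
```python
from h import *
st()
s=optics.get_image("side")[:,:,::-1]; cv2.imwrite("pics/s_b4.png",s)
crop(s,175,150,85,75,8,"pics/b4.png"); t=optics.get_image("top")[:,:,::-1]; cv2.imwrite("pics/t_b4.png",t)
p=ctrl.get_state()["position"]
r=np.radians(-8.6);x=np.array([np.cos(r),np.sin(r)]);y=np.array([-x[1],x[0]])
for sx in(-1,1):
  for h in (.054,.054-.031): print(sx,h,np.round((proj("side",[*(p[:2]+sx*.032*x-.024*y),p[2]-h])-[175,150]+.5)*8))
# where rim would project at 4 and 18 mm above chip
for g in(.004,.010,.018): print(g,(proj("side",[*(np.array([.523,.132])-.024*y),.054+g])-[175,150]+.5)*8)
t0=cv2.imread("pics/top0.png"); d=cv2.absdiff(t0,t).max(2)>60
print("diff tub",d[245:275,355:385].sum(),"wb",d[203:225,307:328].sum(),"rb",d[258:278,309:330].sum(),"sd",d[120:192,218:236].sum())
```

```text
t 21.9 p [0.523  0.1319 0.1192] yaw_y 81.37 tilt 0.06 F [-0.8   0.22 -1.37] w 26.0
-1 0.054 [250. 388.]
-1 0.023 [245. 302.]
1 0.054 [448. 379.]
1 0.023 [446. 293.]
0.004 [349.71071595 403.0454297 ]
0.01 [349.12284059 386.69551522]
0.018 [348.33462979 364.77389722]
diff tub 0 wb 0 rb 0 sd 0
```

View pics/b4.png

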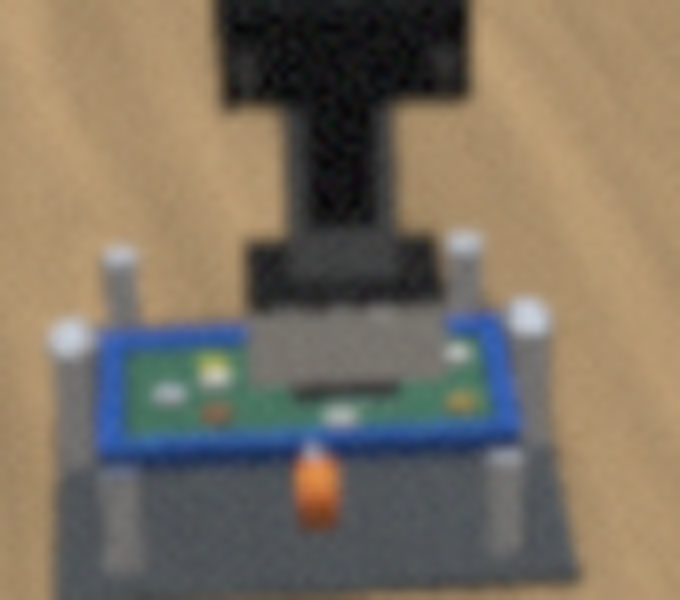

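View pics/t_b4.png

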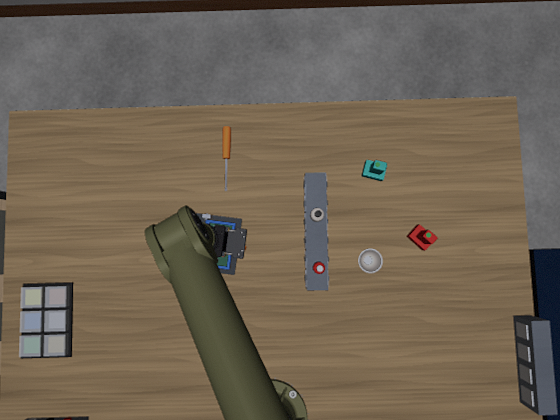

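The rim edge is at (248,388) to (443,378) in the crop, against a prediction of (250,388) to (448,379). The chip is centred under the hood, and the bottles, tub and screwdriver have not moved. Handing in.

Run:
```python
from h import *
st(); print(ctrl.close_job())
```

```text
t 22.0 p [0.523  0.1319 0.1192] yaw_y 81.36 tilt 0.06 F [ 0.41 -0.64 -2.07] w 26.1
the job is handed in; nothing more can be done
None
```

I turned the board holder fully over by its tab so the chip faces up. I then gripped the grey camera across its 26 mm sides, carried it over the rack with its rim about 45 mm above the bottle tops, and stopped it above the chip. I handed the job in at 22 s with the gripper still holding it; no verdict was reported.

Last checks:
- **Hood height and position:** the rim is about 11 mm above the chip, and the tool is within 1 mm of the chip centre measured in both views. The rim edge is where I predicted it in the side view, to within about 1 pixel (2–3 mm).
- **Alignment:** the hood's long side is within about 1° of the chip's, judged in the side view just before the last 19 mm of descent. The tool's tilt is about 0.1°.
- **Grip and contact:** the opening is 26 mm and the vertical force is only the camera's own weight, so nothing is touching it.
- **Other objects:** the tub, bottles and screwdriver show no change from the first top-view image.

Two checks disagreed with what I expected:
- **Tool position:** it was 12 mm off when I first arrived over the camera, because I had read the position while the arm was still moving. I corrected this before the grasp.
- **Hood upper edge:** it read about 1 pixel low in the side view before the final descent. The lower rim did not confirm that reading, so I went by the rim.

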